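Scoop the sleeve out from under the bench riser

TASK

A plain metal sleeve has rolled under the low bench riser. Take the flat scoop by its handle, slide it along the bench under the riser's front lip so that the sleeve is caught on the pan, draw it back out until the whole scoop is clear of the riser, and leave it lying flat on the bench with the sleeve in the pan. Leave the spark plug under the riser where it lies.

Things in the scene. Friction and masses are not known exactly. Their poses are not given: they have to be found in the camera images.
- riser: Low grey steel shelf fixed to the bench, 130 x 420 mm, top 92 mm high. Origin on the bench under the middle of its lip's front face; x inward under the shelf, y along the front, z up. Front open, 70 mm clear under the lip, between end panels (inner faces y = +-204 mm; foot flanges 3 mm thick reach in to y = +-183 mm). Low things lie fixed on top, up to 41 mm above it.
- stop_bar (a point): Middle of the lower front edge of a slippery white nylon bar inside the riser, along its whole width: 70 mm behind the lip's front face, 12 mm above the bench (bar top 30 mm). The scoop's ramp and crest pass under it; a round part and the scoop's side walls are stopped by it.
- scoop: Loose flat aluminium scoop, 257 mm long, 0.25 kg. Origin at its underside below mid handle; x to the nose, z up. Its spine plate, 2 mm thick, 50 mm wide, reaches back to x = -82 mm. A round part pushed against the stop bar climbs the ramp and drops over the crest into the pan, before the side walls meet the bar (origin then 140 mm short of the bar). Push slowly: up to about 20 N.
- scoop_grip (a point): Middle of the scoop's wooden handle, 46 mm above its underside: a bar along the scoop's x, 90 mm long, 22 mm wide, z = 32 to 60 mm, on posts at x = +-34 mm; grasp it across y.
- scoop_nose (a point): Middle of the scoop's front edge at its underside, 175 mm ahead of its origin. From here the polished ramp, 110 mm wide, 1.6 mm thick at the edge, rises back to the crest, 6 mm high, at x = 146 to 150 mm.
- pan (a point): Point on the pan floor (2 mm thick), 116 mm ahead of the scoop's origin, midway between the side walls. The floor is 104 mm wide between them and runs from x = 87 mm (back wall) to the crest at 146 mm; walls 18 mm high, side walls end at x = 140 mm.
- sleeve: Plain round grey metal tube, 22 mm diameter, 80 mm long, about 0.2 kg, lying under the riser between lip and stop bar, within 10 degrees of parallel to its front; rolls freely. Origin on its surface at mid length (undermost at the start, turns with it); y along the tube.
- sleeve_mid (a point): Centre of the sleeve, on its axis at mid length, 11 mm above what it lies on.
- plug: Spark plug with white insulator, 21 x 70 x 20 mm, lying under the other half of the riser; origin at its underside at mid length, y along it. To be left there.
Not all that is in view belongs to the job. What is shaped like the sleeve but orange or yellow is not meant.

How it is judged:
By the outcome, as a careful person would: the job done as asked, in the order asked, and still so for the second after the job is handed in, with the robot touching nothing.
It also fails if it takes over 48 s, if anything falls off the work surface, if the arm or the gripper's body presses on something with over 40 N, if the wrist force passes 120 N, or if a joint passes its speed limit or range.

ROBOT

A 7-joint arm with a two-finger parallel gripper is mounted at the origin on a cart in front of the work surface, level with it; the furniture and walls round the work are solid. World frame = base frame: x ahead of the robot, y to its left, z up, the work surface at z = 0. Lengths are in m, angles in rad, forces in N, time in s.
With the tool pointing down it reaches from about 0.425 to 0.925 m from the base axis. Payload 6.8 kg.
Tool frame: the origin (TCP) lies at the very end of the fingers, on their centre line; the grasp point (between the pads) lies r.pinch_z behind it (r.pinch_z is the distance from the TCP to the grasp point, in m); z points along the fingers, y is the line along which they close (so a half turn about z gives the same grasp; the last joint's range is limited). The gripper opens to 85 mm and grips with 20 to 120 N. Pads are 22 mm wide; open, the fingers measure 114 mm over their backs; the gripper's body (76 mm by 85 mm) begins 54 mm behind the grasp point. The pads swing forward as they close: fully open they stand 13 mm farther back than shut.
Start: joints at [1.237, 0.477, 0.022, 1.555, -0.011, 1.109, -0.083], TCP at [0.151, -0.658, 0.231] pointing down, gripper open.
Joint ranges: [-2.96, 2.96], [-0.34, 2.1], [-1.41, 1.46], [0.24, 2.44], [-1.37, 4.51], [0.17, 1.92], [-2.96, 2.96]. Speed limits (rad/s): [2.39, 2.39, 3.14, 3.14, 3.14, 3.14, 3.14].

INTERFACE

Orientations are given as a rotation vector (axis times angle).
In Python, from bench import status, grab_frame, camera_model, r gives the robot as it stands. The module is installed in compiled form; this text tells all that it offers.
- The arm moves only by the shell command python3 -m creep 'ROWS' [FORCE]. ROWS is text: rows parted by semicolons, each of 7 numbers parted by spaces: the turn, a rotation vector about the tool's x, y, z in rad, then the shift along the tool's x, y, z in mm, then the opening, from -1 (shut) to 1 (fully open). In form: rx ry rz tx ty tz fingers; .... A call has 1 to 10 rows; each row is the pose to reach, as a shift and turn from the pose commanded when the call began, along the tool's axes at that moment; what a row does not reach only later rows make up. A row lasts 1/8 s, in which the tool goes at most 62.5 mm and 10.7 degrees, less where a joint would pass 70% of its speed; a pose out of reach is approached as far as the arm can. A call with a gripper value outside its range is refused whole. The fingers move at their own pace and stop on an object; FORCE is the grip in N (left out, the last holds). Time passes only in rows, so rows that repeat a pose let the fingers close. It gives the time, the measured TCP pose, the force, the opening and the grip force at its end, in the units of the state.
- status.get_obs(): the state, without advancing time (a new reading comes with each control period).
- grab_frame(name): name is "scene" or "top"; returns (picture, depth): 420x560x3 uint8, red, green, blue; 420x560 float32, m along the optical axis (not along the pixel's ray), 0 where there is no reading.
- camera_model(name): a dict with "K" (3x3 intrinsics, pixels), "rvec" (rotation vector, rad) and "tvec" (3), from world to camera coordinates, as OpenCV has them. Camera axes: x right, y down, z forward; pixel columns grow to the right and rows downward; lengths in m; the calibration is good to about 2 mm. A picture is of the moment at which its call begins. camera_model takes no time and is no camera call.
- r.hand_in(): hands the job in; it is judged then, once.
The state is a dict: "clock": time; "joints": joint angles; "qvel": joint speeds; "tau": joint torques, N m; "tcp_pos": TCP position; "orientation": TCP orientation; "contact_force": force on the tool from outside, world axes, zero at the start; "moment": the same for the moment, N m; "grip_width": finger opening in m; "gripper_force": force on a finger pad.
Only numpy, scipy, OpenCV 4.12 (cv2) and the standard library are available. Lean on these libraries where they do the work, as an engineer would, in place of code of your own. Each camera call takes 0.05 s, during which the arm holds its last target. There are 200 camera calls.

## Working session

There is one attempt and no reset: what is moved stays moved. The work goes in short steps, Python scripts to look and compute and a shell command to move; the robot and the scene stay as the last step left them, time stands still between calls to the robot, and variables do not carry over. Pictures are saved under pics/ and viewed, at most 10 in all, crops included, and the job is handed in when it is done.

```bash
mkdir -p pics
cat > h.py <<'E'
import numpy as np, cv2
from bench import status, grab_frame, camera_model, r
def cam(n):
    m=camera_model(n); R=cv2.Rodrigues(np.array(m["rvec"],float))[0]; return np.array(m["K"]),R,np.array(m["tvec"],float).ravel()
def px2w(n,u,v,depth=None,z=None):
    K,R,t=cam(n); d=np.linalg.inv(K)@np.array([u,v,1.]); c=-R.T@t; w=R.T@d
    s=depth if depth is not None else (z-c[2])/w[2]
    return c+s*w
def w2px(n,p):
    K,R,t=cam(n); q=K@(R@np.array(p)+t); return q[:2]/q[2]
E
python3 - <<'E'
from h import *
for n in("scene","top"):
    p,d=grab_frame(n); cv2.imwrite(f"pics/{n}1.png",p[:,:,::-1]); np.save(f"{n}1.npy",d); K,R,t=cam(n); print(n,-R.T@t,R[2])
o=status.get_obs(); print({k:np.round(v,3) for k,v in o.items()}, r.pinch_z)
E
```

```text
scene [-0.03931651 -0.45734274  0.6726983 ] [ 0.62049189  0.50958454 -0.59608171]
top [0.43081981 0.04298995 0.90135799] [ 0.19393877  0.03806779 -0.98027476]
{'clock': np.float64(0.1), 'joints': array([ 1.237,  0.478,  0.022,  1.556, -0.011,  1.109, -0.083]), 'qvel': array([ 0.001, -0.001, -0.001, -0.002,  0.001, -0.   ,  0.001]), 'tau': array([ 5.0000e-03, -5.9776e+01,  1.6130e+00, -2.8196e+01,  1.3000e-02,
        5.0000e-03,  0.0000e+00]), 'tcp_pos': array([ 0.151, -0.657,  0.23 ]), 'orientation': array([-3.12e+00, -3.54e-01,  1.00e-03]), 'contact_force': array([0.465, 0.388, 0.018]), 'moment': array([ 0.07 , -0.013,  0.019]), 'gripper_force': np.float64(0.0), 'grip_width': np.float64(0.085)} 0.0187
```

View pics/scene1.png

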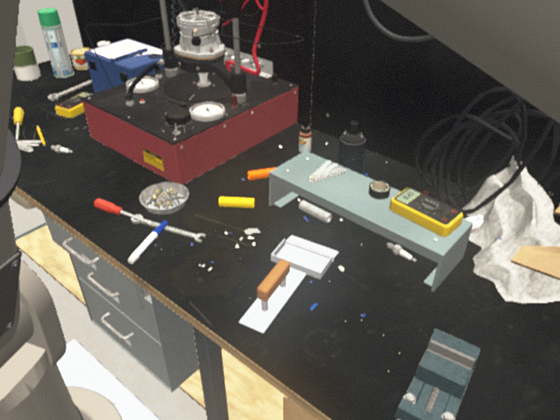

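View pics/top1.png

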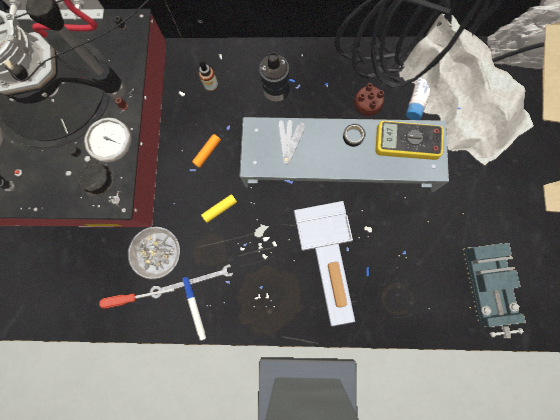

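Scene view: the grey sleeve is at (316,210) under the riser's left half, and the plug is at (401,252) under the right half. The orange (262,173) and yellow (237,202) tubes lie outside and are not meant. The scoop handle is at (273,280) in scene and (337,284) in top. Next I'll look at enlarged crops.

Run:
```python
import cv2
a=cv2.imread("pics/scene1.png")[140:340,220:480]; cv2.imwrite("pics/sc.png",cv2.resize(a,None,fx=3,fy=3,interpolation=cv2.INTER_CUBIC))
a=cv2.imread("pics/top1.png")[110:335,230:460]; cv2.imwrite("pics/tc.png",cv2.resize(a,None,fx=2.6,fy=2.6,interpolation=cv2.INTER_CUBIC))
```

```text
(no output)
```

View pics/sc.png

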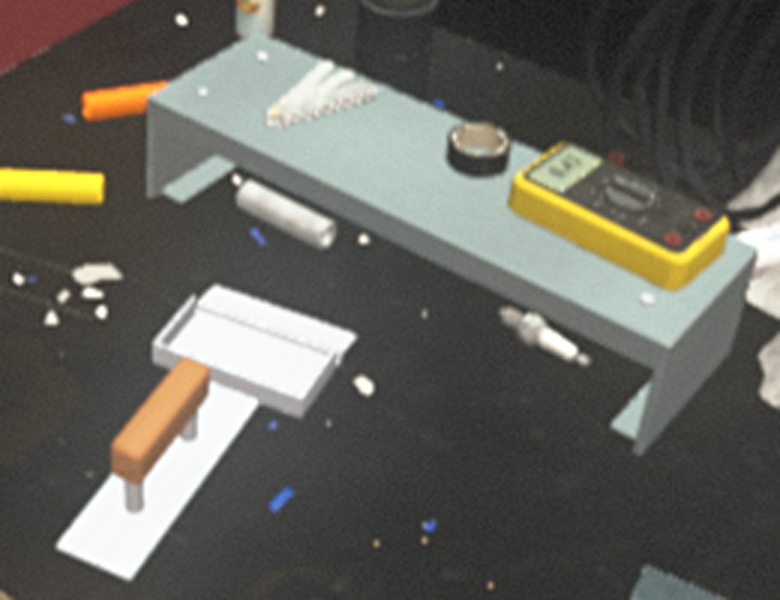

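View pics/tc.png

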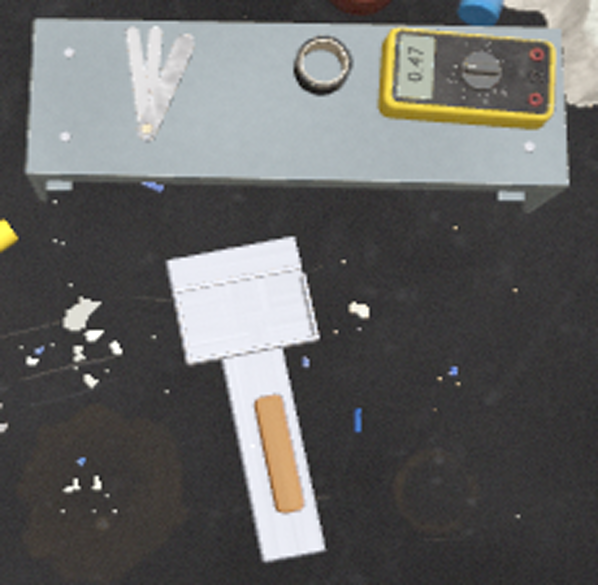

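Scene crop: sleeve ends are at (242,193) and (326,232), plug is at (545,335), and the riser's feet are at (148,197) and (640,453). Top crop: nose corners at (167,262) and (296,237), tail corners at (265,561) and (325,549), handle top ends at (268,396) and (289,512), riser front top edge from (28,174) to (568,184). The plain grey tube under the riser's left half fits the sleeve, so that is the one.

Run:
```python
from h import *
S=lambda x,y,z:px2w("scene",220+x/3,140+y/3,z=z)
T=lambda x,y,z:px2w("top",230+x/2.6,110+y/2.6,z=z)
np.set_printoptions(precision=4,suppress=True)
rl,rr=T(28,174,.092),T(568,184,.092); print("riser top",rl,rr,np.linalg.norm(rl-rr)," feet",S(148,197,0),S(640,453,0))
sl,sr=S(242,193,.011),S(326,232,.011); print("sleeve",sl,sr,np.linalg.norm(sl-sr))
nl,nr,tl,tr=T(167,262,.001),T(296,237,.001),T(265,561,.002),T(325,549,.002)
n=(nl+nr)/2;t=(tl+tr)/2; print("scoop nose",n,"tail",t,np.linalg.norm(n-t),np.linalg.norm(nl-nr),"yaw",np.degrees(np.arctan2(*(n-t)[1::-1])))
print("handle",T(268,396,.06),T(289,512,.06),"hscene",S(188,366,.06),S(127,450,.06))
mid=(rl+rr)/2; y=(rl-rr)/np.linalg.norm(rl-rr); x=np.array([y[1],-y[0],0]); print("riser yaw",np.degrees(np.arctan2(x[1],x[0])),"mid",mid)
sm=(sl+sr)/2-mid; a=sl-sr; print("sleeve in riser",sm@x,sm@y,"ang",np.degrees(np.arctan2(-(a@x),a@y)))
o=(n-mid);print("nose in riser",o@x,o@y)
print("plug",(S(545,335,.01)-mid)@x,(S(545,335,.01)-mid)@y)
```

```text
riser top [0.6498 0.158  0.092 ] [ 0.6444 -0.2589  0.092 ] 0.41691206782380413  feet [0.6498 0.1576 0.    ] [ 0.6452 -0.2586  0.    ]
sleeve [0.6892 0.0962 0.011 ] [0.691  0.0183 0.011 ] 0.07790095506295765
scoop nose [ 0.6088 -0.0059  0.001 ] tail [ 0.3581 -0.0564  0.002 ] 0.25573787130156134 0.11222943051455415 yaw 11.388054967762356
handle [ 0.4815 -0.0308  0.06  ] [ 0.3943 -0.0459  0.06  ] hscene [ 0.4724 -0.0316  0.06  ] [ 0.3958 -0.0504  0.06  ]
riser yaw -0.7379704679250698 mid [ 0.6471 -0.0504  0.092 ]
sleeve in riser 0.04163005973531655 0.10822492286750356 ang 2.0476374969926407
nose in riser -0.03882083917181896 0.044003076224819276
plug 0.04936152636847541 -0.11091276416279042
```

```bash
cat >> h.py <<'E'
from scipy.spatial.transform import Rotation as Ro
def rel(*targets):
    o=status.get_obs(); R0=Ro.from_rotvec(o["orientation"]); p0=np.array(o["tcp_pos"])
    for x,y,z,yaw in targets:
        Rd=Ro.from_euler('z',yaw,degrees=True)*Ro.from_euler('x',180,degrees=True)
        print("turn",np.round((R0.inv()*Rd).as_rotvec(),4),"shift mm",np.round(R0.inv().apply(np.array([x,y,z])-p0)*1000,1))
    print("t",round(float(o["clock"]),2),"p",np.round(p0,4),"F",np.round(o["contact_force"],1),"M",np.round(o["moment"],2),"w",round(float(o["grip_width"]),4),"gf",round(float(o["gripper_force"]),1))
E
python3 -c "
from h import *
rel((.34,-.45,.2,11),(.43,-.2,.17,11),(.438,-.039,.13,11),(.438,-.039,.027,11))"
```

```text
turn [-0.0017  0.0002  0.0339] shift mm [ 230.7 -159.7   30.6]
turn [-0.0017  0.0002  0.0339] shift mm [ 374.4 -383.1   61. ]
turn [-0.0017  0.0002  0.0339] shift mm [ 418.2 -538.2  101.3]
turn [-0.0017  0.0002  0.0339] shift mm [ 418.2 -538.   204.3]
t 0.1 p [ 0.151  -0.6573  0.2304] F [0.5 0.4 0. ] M [ 0.07 -0.01  0.02] w 0.0852 gf 0.0
```

```bash
python3 -m creep '0 0 0 46 -32 6 1; 0 0 0.01 92 -64 12 1; 0 0 0.02 138 -96 18 1; 0 0 0.03 184 -128 24 1; 0 0 0.034 230 -160 30 1; 0 0 0.034 260 -205 36 1; 0 0 0.034 288 -250 42 1; 0 0 0.034 316 -294 48 1; 0 0 0.034 345 -338 54 1; 0 0 0.034 374 -383 61 1' 60; python3 -c "
from h import *
rel((.438,-.039,.13,11),(.438,-.039,.027,11))"
```

```text
clock: 1.35
tcp_pos: [0.4302, -0.1993, 0.1701]
orientation: [3.127, 0.3, 0.0]
contact_force: [1.2, -0.6, 0.4]
grip_width: 0.0857
gripper_force: 0.0
turn [ 0.0002 -0.0001 -0.0005] shift mm [  38.2 -155.9   40.1]
turn [ 0.0002 -0.0001 -0.0005] shift mm [  38.2 -155.9  143.1]
t 1.35 p [ 0.4302 -0.1993  0.1701] F [ 1.2 -0.6  0.4] M [ 0.02 -0.01 -0.04] w 0.0857 gf 0.0
```

```bash
python3 -m creep '0 0 0 12 -52 12 1; 0 0 0 25 -104 26 1; 0 0 0 38 -156 40 1; 0 0 0 38 -156 75 1; 0 0 0 38 -156 110 1; 0 0 0 38 -156 143 1; 0 0 0 38 -156 143 1'
python3 - <<'E'
from h import *
rel()
p,d=grab_frame("top"); q,_=grab_frame("scene")
a=cv2.resize(p[150:350,230:430],None,fx=2.5,fy=2.5); b=cv2.resize(q[200:340,200:350],None,fx=2,fy=2)
c=np.zeros((500,800,3),np.uint8); c[:,:500]=a; c[:280,500:800]=b; cv2.imwrite("pics/g.png",c[:,:,::-1])
E
```

```text
clock: 2.22
tcp_pos: [0.4355, -0.0404, 0.0256]
orientation: [-3.126, -0.302, 0.008]
contact_force: [-0.0, 0.3, 0.9]
grip_width: 0.0851
gripper_force: 0.0
t 2.23 p [ 0.4355 -0.0404  0.0256] F [-0.   0.3  0.9] M [ 0.04  0.02 -0.02] w 0.0851 gf 0.0
```

View pics/g.png

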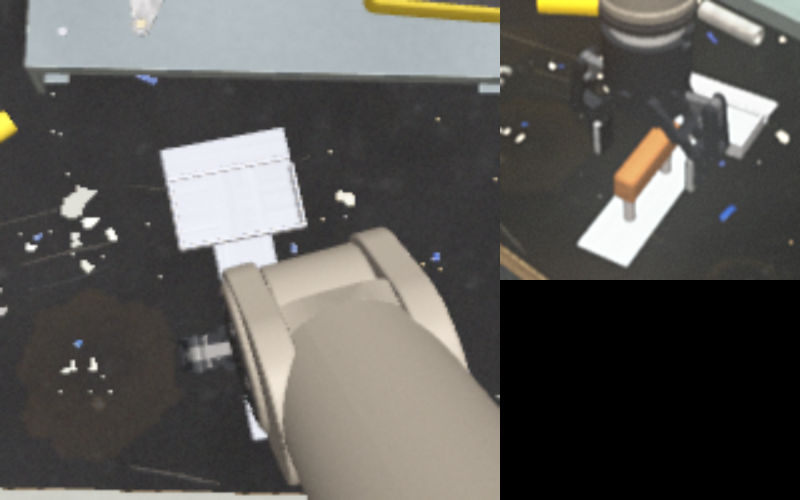

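The handle sits between the open fingers (inset around (650,165)) and the scoop has not moved, so I'll close the gripper.

```bash
python3 -m creep '0 0 0 0 0 0 -1; 0 0 0 0 0 0 -1; 0 0 0 0 0 0 -1; 0 0 0 0 0 0 -1; 0 0 0 0 0 0 -1; 0 0 0 0 0 0 -1; 0 0 0 0 0 0 -1; 0 0 0 0 0 0 -1' 60; python3 -c "
from h import *
rel((.45,.06,.0256,-.74),(.577,.058,.0256,-.74))"
```

```text
clock: 3.32
tcp_pos: [0.4378, -0.0404, 0.0279]
orientation: [3.127, 0.301, 0.001]
contact_force: [-1.3, -0.5, 7.8]
grip_width: 0.0213
gripper_force: 59.0
turn [ 2.000e-04 -8.000e-04  2.051e-01] shift mm [ 31.1 -96.2   2.3]
turn [ 2.000e-04 -8.000e-04  2.051e-01] shift mm [155.4 -70.    2.4]
t 3.33 p [ 0.4378 -0.0404  0.0279] F [-1.3 -0.5  7.8] M [0.15 0.34 0.11] w 0.0213 gf 59.0
```

Run:
```python
from h import *
d=np.load("top1.npy")
for x,y in((262,231),(268,241),(261,244),(275,243),(368,229),(240,255),(265,296)):
    w=d[y-2:y+3,x-2:x+3]; print(x,y,np.round(px2w("top",x,y,z=0),3),[round(float(px2w("top",x,y,depth=float(k))[2]),4) for k in (w.min(),np.median(w),w.max())])
```

```text
262 231 [0.552 0.12  0.   ] [0.007, 0.0034, -0.0002]
268 241 [0.53  0.106 0.   ] [0.0037, 0.0016, -0.0011]
261 244 [0.523 0.121 0.   ] [0.9014, 0.0013, -0.0021]
275 243 [0.525 0.09  0.   ] [0.0072, 0.002, -0.0025]
368 229 [ 0.559 -0.113  0.   ] [0.0369, 0.0334, -0.0004]
240 255 [0.498 0.167 0.   ] [0.9014, 0.0005, -0.0034]
265 296 [0.412 0.11  0.   ] [0.006, 0.0013, -0.0015]
```

```bash
python3 -m creep '0 0 0.025 3 -12 0 -1; 0 0 0.05 6 -24 0 -1; 0 0 0.075 9 -36 0 -1; 0 0 0.1 12 -49 0 -1; 0 0 0.125 15 -61 0 -1; 0 0 0.15 18 -73 0 -1; 0 0 0.18 21 -85 0 -1; 0 0 0.205 24 -97 0 -1; 0 0 0.205 24 -97 0 -1' 80
python3 - <<'E'
from h import *
rel((.577,.0585,.027,-.74))
p,d=grab_frame("top"); q,_=grab_frame("scene")
cv2.imwrite("pics/t3.png",p[:,:,::-1])
a=cv2.resize(p[150:300,220:420],None,fx=4,fy=4,interpolation=2); 
cv2.imwrite("pics/a3.png",a[:,:,::-1]);cv2.imwrite("pics/s3.png",cv2.resize(q[150:330,220:400],None,fx=3.2,fy=3.2)[:,:,::-1])
E
```

```text
clock: 4.45
tcp_pos: [0.4433, 0.0598, 0.028]
orientation: [-3.141, 0.021, -0.002]
contact_force: [0.4, 1.2, 7.6]
grip_width: 0.0211
gripper_force: 79.2
turn [-0.0003 -0.0016 -0.0006] shift mm [133.7  -0.5   1.2]
t 4.45 p [0.4433 0.0598 0.028 ] F [0.4 1.2 7.6] M [ 0.18  0.19 -0.33] w 0.0211 gf 79.2
```

View pics/a3.png

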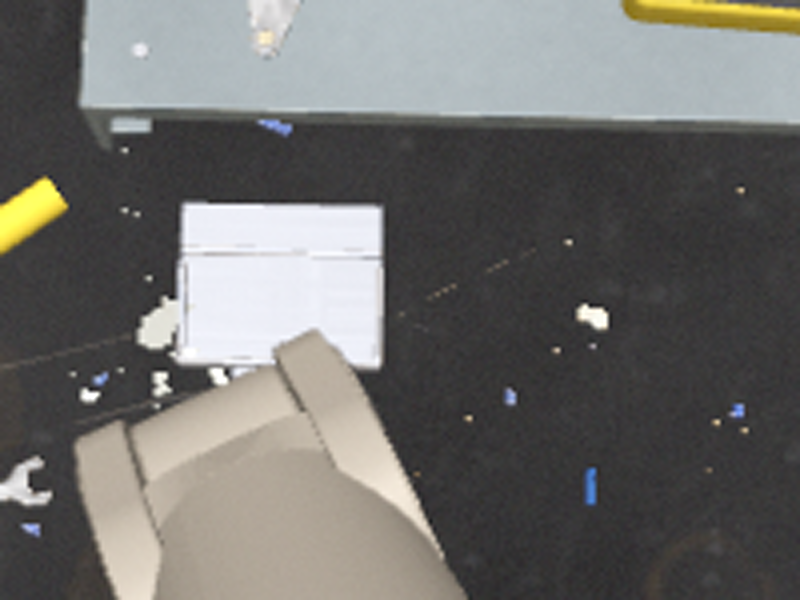

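View pics/s3.png

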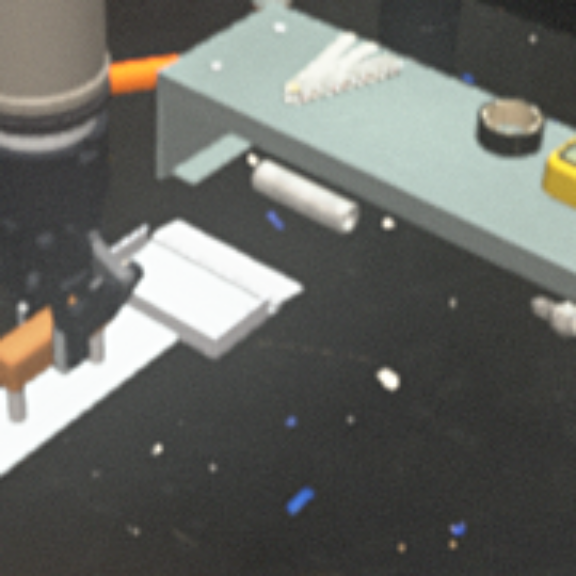

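Top crop: the nose corners are at (182,203) and (383,206), aligned with the riser front. The flecks are flat, since the scoop slides over them. The sleeve is untouched, with its axis ends at about (260,180) and (350,217) in the scene crop.

Run:
```python
from h import *
np.set_printoptions(precision=4,suppress=True)
T=lambda x,y,z:px2w("top",220+x/4,150+y/4,z=z); S=lambda x,y,z:px2w("scene",220+x/3.2,150+y/3.2,z=z)
a,b=T(182,203,.001),T(383,206,.001); n=(a+b)/2; print("nose",n,np.linalg.norm(a-b),"yaw",np.degrees(np.arctan2(-(a-b)[0],(a-b)[1])), "pred origin",n-[.175,-.0023,0])
l,q=S(260,180,.011),S(350,217,.011); print("sleeve",l,q,(l+q)/2,np.linalg.norm(l-q))
```

```text
nose [0.6193 0.0574 0.001 ] 0.1121094215841132 yaw -0.39364552549658177 pred origin [0.4443 0.0597 0.001 ]
sleeve [0.6842 0.0905 0.011 ] [0.6906 0.0161 0.011 ] [0.6874 0.0533 0.011 ] 0.07471912787868248
```

```bash
python3 -m creep '0 0 0 10 0 0 -1; 0 0 0 20 0 0 -1; 0 0 0 30 0 0 -1; 0 0 0 40 0 0 -1; 0 0 0 48 0 0 -1; 0 0 0 54 0 0 -1; 0 0 0 59 0 0 -1; 0 0 0 64 0 0 -1; 0 0 0 69 0 0 -1; 0 0 0 74 0 0 -1' | grep -E 'force|pos' ; python3 -m creep '0 0 0 4 0 0 -1; 0 0 0 8 0 0 -1; 0 0 0 12 0 0 -1; 0 0 0 15 0 0 -1; 0 0 0 18 0 0 -1; 0 0 0 21 0 0 -1; 0 0 0 24 0 0 -1; 0 0 0 27 0 0 -1'; python3 -c "
from h import *
rel((.575,.0585,.027,-.74))"
```

```text
tcp_pos: [0.5103, 0.0582, 0.0278]
contact_force: [-20.0, 0.2, 29.5]
gripper_force: 83.1
clock: 6.8
tcp_pos: [0.5362, 0.0578, 0.0277]
orientation: [3.139, -0.018, -0.02]
contact_force: [-16.5, 0.0, 22.4]
grip_width: 0.0208
gripper_force: 82.1
turn [0.0027 0.0127 0.0014] shift mm [38.8 -1.1  0.2]
t 6.8 p [0.5362 0.0578 0.0277] F [-16.5   0.   22.4] M [-0.32  3.55 -0.05] w 0.0208 gf 82.1
```

```bash
python3 -m creep '0 0 0 0 0 -1 -1; 0 0 0 1 0 -1 -1; 0 0 0 2 0 -1 -1'
python3 - <<'E'
from h import *
rel()
q,_=grab_frame("scene"); cv2.imwrite("pics/s4.png",cv2.resize(q[150:300,240:390],None,fx=4,fy=4,interpolation=2)[:,:,::-1])
E
```

```text
clock: 7.18
tcp_pos: [0.5443, 0.0576, 0.0278]
orientation: [3.141, -0.021, -0.005]
contact_force: [-4.5, 0.5, 2.4]
grip_width: 0.0208
gripper_force: 79.4
t 7.17 p [0.5443 0.0576 0.0278] F [-4.5  0.5  2.4] M [-0.27  1.52 -0.14] w 0.0208 gf 79.4
```

View pics/s4.png

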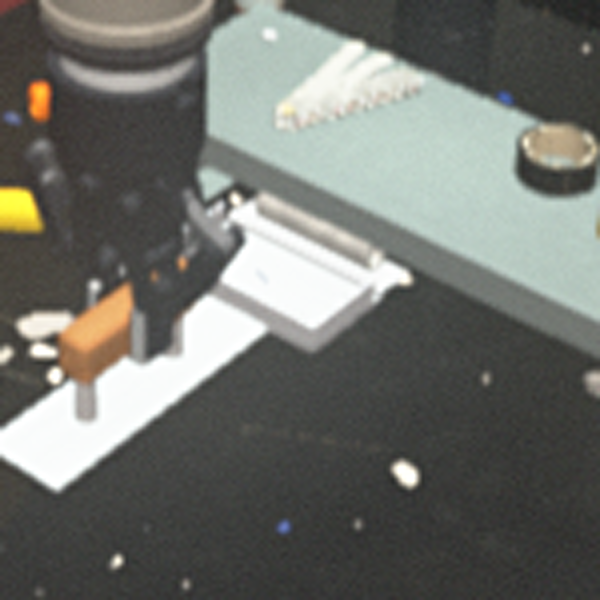

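The sleeve lies on the ramp ((260,205)–(380,255)) between the walls, and the force has dropped. I'll keep pushing slowly.

```bash
python3 -m creep '0 0 0 3 0 0 -1; 0 0 0 6 0 0 -1; 0 0 0 9 0 0 -1; 0 0 0 12 0 0 -1; 0 0 0 15 0 0 -1; 0 0 0 18 0 0 -1' ; python3 -m creep '0 0 0 3 0 0 -1; 0 0 0 6 0 0 -1; 0 0 0 8 0 0 -1; 0 0 0 8 0 0 -1'
python3 - <<'E'
from h import *
rel()
q,_=grab_frame("scene"); cv2.imwrite("pics/s5.png",cv2.resize(q[150:300,240:390],None,fx=4,fy=4,interpolation=2)[:,:,::-1])
E
```

```text
clock: 7.98
tcp_pos: [0.5643, 0.0578, 0.0284]
orientation: [-3.141, 0.021, -0.002]
contact_force: [-0.3, -0.3, -4.0]
grip_width: 0.0208
gripper_force: 78.8
clock: 8.48
tcp_pos: [0.5719, 0.0577, 0.0284]
orientation: [-3.141, 0.021, -0.001]
contact_force: [0.3, 0.0, -3.3]
grip_width: 0.0209
gripper_force: 78.9
t 8.47 p [0.5719 0.0577 0.0284] F [ 0.3  0.  -3.3] M [0.02 0.2  0.03] w 0.0209 gf 78.9
```

View pics/s5.png

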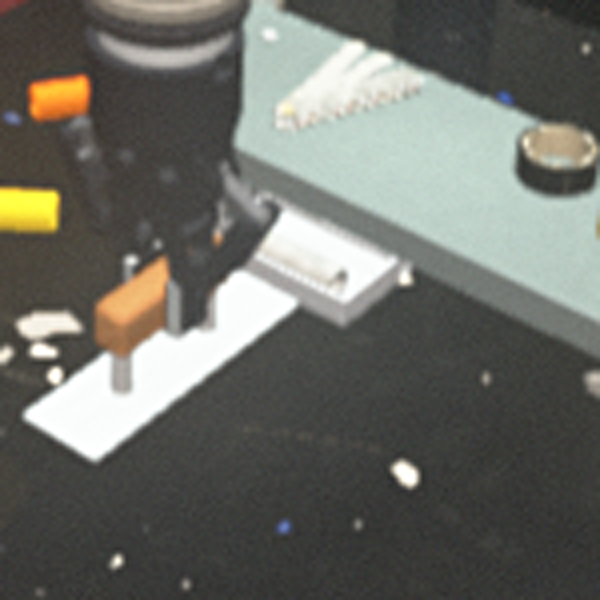

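The sleeve has dropped over the crest and lies in the pan ((260,245)–(345,280)). I'll draw the scoop back gently.

```bash
python3 -m creep '0 0 0 -1 0 0.6 -1; 0 0 0 -3 0 0.6 -1; 0 0 0 -6 0 0.6 -1; 0 0 0 -10 0 0.6 -1; 0 0 0 -15 0 0.6 -1; 0 0 0 -20 0 0.6 -1; 0 0 0 -25 0 0.6 -1; 0 0 0 -30 0 0.6 -1; 0 0 0 -35 0 0.6 -1; 0 0 0 -40 0 0.6 -1' ; python3 -m creep '0 0 0 -5 0 0 -1; 0 0 0 -10 0 0 -1; 0 0 0 -15 0 0 -1; 0 0 0 -20 0 0 -1; 0 0 0 -25 0 0 -1; 0 0 0 -30 0 0 -1; 0 0 0 -35 0 0 -1; 0 0 0 -40 0 0 -1; 0 0 0 -45 0 0 -1; 0 0 0 -50 0 0 -1' |grep -E "force|pos"; python3 -m creep '0 0 0 -5 0 0 -1; 0 0 0 -10 0 0 -1; 0 0 0 -15 0 0 -1; 0 0 0 -20 0 0 -1; 0 0 0 -25 0 0 -1; 0 0 0 -29 0 0 -1; 0 0 0 -32 0 0 -1; 0 0 0 -34 0 0 -1; 0 0 0 -34 0 0.3 -1; 0 0 0 -34 0 0.3 -1'
python3 - <<'E'
from h import *
rel()
p,_=grab_frame("top"); q,d=grab_frame("scene"); cv2.imwrite("pics/s6s.png",q[:,:,::-1]); cv2.imwrite("pics/s6t.png",p[:,:,::-1])
E
```

```text
clock: 9.78
tcp_pos: [0.5318, 0.0582, 0.028]
orientation: [-3.141, 0.021, -0.002]
contact_force: [5.4, -0.1, 4.4]
grip_width: 0.0209
gripper_force: 80.1
tcp_pos: [0.4818, 0.0589, 0.028]
contact_force: [4.6, -1.2, 3.5]
gripper_force: 80.1
clock: 12.28
tcp_pos: [0.4477, 0.0594, 0.0278]
orientation: [-3.141, 0.021, -0.001]
contact_force: [3.4, 0.0, 8.8]
grip_width: 0.0209
gripper_force: 80.8
t 12.28 p [0.4477 0.0594 0.0278] F [3.4 0.  8.8] M [-0.1  -0.06  0.06] w 0.0209 gf 80.8
```

```bash
python3 -m creep '0 0 0 0 0 0 -0.4; 0 0 0 0 0 0 -0.1; 0 0 0 0 0 0 0.3; 0 0 0 0 0 0 0.7; 0 0 0 0 0 0 1; 0 0 0 0 0 0 1; 0 0 0 0 0 0 1; 0 0 0 0 0 0 1' ; python3 -m creep '0 0 0 0 0 -10 1; 0 0 0 0 0 -30 1; 0 0 0 0 0 -60 1; 0 0 0 0 0 -100 1; 0 0 0 0 0 -140 1; 0 0 0 0 30 -150 1; 0 0 0 0 80 -150 1; 0 0 0 0 130 -150 1; 0 0 0 0 180 -150 1; 0 0 0 0 180 -150 1'
python3 - <<'E'
from h import *
rel()
p,_=grab_frame("top"); q,d=grab_frame("scene")
a=cv2.resize(p[150:330,210:360],None,fx=2.6,fy=2.6,interpolation=2); b=cv2.resize(q[150:330,220:350],None,fx=2.6,fy=2.6,interpolation=2)
cv2.imwrite("pics/f.png",np.hstack([a,b])[:,:,::-1])
E
```

```text
clock: 13.38
tcp_pos: [0.4476, 0.0592, 0.0274]
orientation: [3.141, -0.021, 0.0]
contact_force: [0.5, -1.0, -0.1]
grip_width: 0.0855
gripper_force: 0.0
clock: 14.62
tcp_pos: [0.4445, -0.1247, 0.178]
orientation: [3.14, -0.032, 0.001]
contact_force: [1.0, 0.3, -0.5]
grip_width: 0.0854
gripper_force: 0.0
t 14.62 p [ 0.4445 -0.1247  0.178 ] F [ 1.   0.3 -0.5] M [ 0.03 -0.03 -0.02] w 0.0854 gf 0.0
```

View pics/f.png

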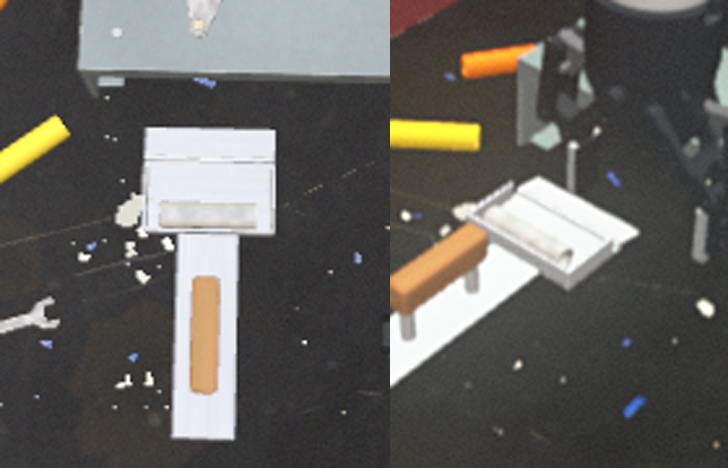

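The final picture shows the sleeve in the pan ((160,205)–(256,228)). The scoop lies flat, its nose clear of the riser (nose row 128, lip row 75), and the robot is touching nothing.

```bash
python3 -c "
from bench import r
print(r.hand_in())"
```

```text
the job is handed in; nothing more can be done
None
```

The job is handed in at about 15 s on the robot's clock: the sleeve is in the pan, the scoop lies flat on the bench about 24 mm clear of the riser's lip, and the robot never went near the spark plug.

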